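# Roll the paint marker to the pick-up line

## Task

An artist who paints by mouth takes the fat paint marker from the blue tape line on the white panel. The marker lies beside the panel's wooden bar: with the fingertips on top of it, roll it (more than half a turn, always lying on the panel, never lifted) away from the bar until it rests centred on the blue tape and parallel to it, not on the yellow one. Then let go of it, with the jars, the bottle and the brush cup left where they stand.

Things in the scene. Friction and masses are not known exactly. Their poses are not given: they have to be found in the camera images.
- panel: white panel fixed on the table, 240 mm (its x) by 420 mm (its y), 12 mm thick; origin at the centre of its underside, z up. A wooden bar rising 18 mm above its top runs along y from x = -104 to -90 mm. Lines and marker lie on its top, on the +x side of the bar and parallel to it; the marker rolls towards the panel's +x.
- marker: fat paint marker lying on the panel: white cylinder, coral cap, diameter 30 mm, length 140 mm, about 90 g. Origin at its centre, on its axis; y runs along it (cap at +y), x and z turn as it rolls. Starts 1.5 to 4.5 mm from the bar, nearly parallel to it. It rolls without slipping under a fingertip on its top, advancing half as far as the fingertip, so use several short strokes; let go, it stops soon.
- blue_line: blue tape line stuck on the panel (flat, under 1 mm thick, cannot be moved): 14 mm wide (x), 260 mm long (y); origin at its centre, x and y parallel to the panel's x and y. 50 to 105 mm from the marker's starting axis; the target.
- yellow_line: yellow tape line of the same size, parallel to the blue one, about 40 mm nearer or farther; not the target.
- jar_a: small paint jar, teal with a black lid, 42 mm wide, 48 mm high, standing on the panel near one of its ends; origin at the centre of its underside; leave alone.
- jar_b: small paint jar, purple with a black lid, 42 mm wide, 48 mm high, standing on the panel near its other end; origin at the centre of its underside; leave alone.
- brush_cup: paint-spattered grey cup with brushes standing in it, 74 mm wide, cup 100 mm and brushes up to 245 mm high, on the table beyond the panel's +y end; origin at the centre of its underside; leave alone.
- bottle: green bottle, 60 mm wide, 170 mm high, on the table beyond the panel's +y end; origin at the centre of its underside; leave alone.
Not all that is in view belongs to the job. There is more than one size of the marker; the job needs the largest.

How it is judged:
By the outcome, as a careful person would: the job done as asked, in the order asked, and still so for the second after the job is handed in, with the robot touching nothing.
It also fails if it takes over 72 s, if anything falls off the work surface, if the arm or the gripper's body presses on something with over 40 N, if the wrist force passes 120 N, or if a joint passes its speed limit or range.

## Robot

A 7-joint arm with a two-finger parallel gripper is mounted at the origin on the work surface. World frame = base frame: x ahead of the robot, y to its left, z up, the work surface at z = 0. Lengths are in m, angles in rad, forces in N, time in s.
With the tool pointing down it reaches from about 0.4 to 0.85 m from the base axis. Payload 10.4 kg.
Tool frame: the origin (TCP) lies midway between the tips of the shut fingers; the grasp point (between the pads) lies 19 mm behind it (grip_point_offset is the distance from the TCP to the grasp point, in m); y points along the fingers, z is the direction in which the jaws open and shut, and the axes are right-handed (so a half turn about y gives the same grasp; the last joint's range is limited). The gripper opens to 85 mm and grips with 20 to 120 N. Pads are 22 mm wide; open, the fingers measure 114 mm over their backs; the gripper's body (76 mm by 85 mm) begins 54 mm behind the grasp point. The pads swing forward as they close: fully open they stand 13 mm farther back than shut.
Start: joints at [-1.365, 0.332, -0.065, 1.46, 0.022, 1.35, -0.088], TCP at [0.142, 0.609, 0.194] pointing down, gripper open.
Joint ranges: [-2.6, 2.6], [-0.5, 2.12], [-1.47, 1.34], [0.16, 2.42], [-1.27, 4.41], [0.06, 2.06], [-2.6, 2.6]. Speed limits (rad/s): [2.22, 2.22, 2.79, 2.79, 3.14, 3.14, 3.14].

## Interface

Orientations are given as a unit quaternion [x, y, z, w].
In Python, from workcell import * gives the robot as it stands.
- The arm moves only by the tool send_rows, never from a script. Its argument "motion" is a list of rows, each a list of 7 numbers: the opening in per cent of the stroke, from 0 (shut) to 100 (fully open), then the shift along the tool's x, y, z in m, then the turn, a rotation vector about the tool's x, y, z in rad. In form: [[claw, tx, ty, tz, ax, ay, az], ...]. A call has 1 to 10 rows; each row is the pose to reach, as a shift and turn from the pose commanded when the call began, along the tool's axes at that moment; what a row does not reach only later rows make up. A row lasts 1/12 s, in which the tool goes at most 41.7 mm and 7.16 degrees, less where a joint would pass 70% of its speed; a pose out of reach is approached as far as the arm can. A call with a gripper value outside its range is refused whole. The fingers move at their own pace and stop on an object; "squeeze" is the grip in N (left out, the last holds). Time passes only in rows, so rows that repeat a pose let the fingers close. It gives the time, the measured TCP pose, the force and the opening at its end, in the units of the state.
- get_obs(): the state, without advancing time (a new reading comes with each control period).
- camera(name): name is "side" or "top" or "wrist"; returns a dict with "pixels" (420x560x3 uint8, red, green, blue), "range_z" (420x560 float32, m along the optical axis (not along the pixel's ray), 0 where there is no reading), "fovy" (degrees; the focal length in pixels is half the picture's height over the tangent of half this angle, whatever the lens; pixels are square), "cx", "cy" (the principal point, pixels), "view" (4x4, takes a point from world to camera coordinates); the wrist camera has in their place "T_tool_cam" (4x4, takes a point from camera to tool coordinates, whose origin is the TCP and whose axes are the tool frame's). Camera axes: x right, y down, z forward; pixel columns grow to the right and rows downward; lengths in m; the calibration is good to about 2 mm. A picture is of the moment at which its call begins: read the wrist's pose just before it.
- hand_in(): hands the job in, once; it reports no verdict.
The state is a dict: "clock": time; "joint_pos": joint angles; "joint_velocities": joint speeds; "tau": joint torques, N m; "position": TCP position; "ee_rot": TCP orientation; "ft_force": force on the tool from outside, world axes, zero at the start; "torque": the same for the moment, N m; "grip_width": opening from 0.0 (shut) to 1.0 (fully open).
Only numpy, scipy, OpenCV 4.12 (cv2) and the standard library are available. Lean on these libraries where they do the work, as an engineer would, in place of code of your own. Each camera call takes 0.05 s, during which the arm holds its last target.

## Working session

There is one attempt and no reset: what is moved stays moved. The work goes in short steps, Python scripts to look and compute and a tool call to move; the robot and the scene stay as the last step left them, time stands still between calls to the robot, and variables do not carry over. Pictures are saved under pics/ and viewed, and the job is handed in when it is done.

Besides the shell and the picture viewer there is one more tool, called in YAML: its name, and indented under it one key for each argument. send_rows: Moves the arm, as the interface text tells. Its arguments: {"type":"object","properties":{"motion":{"type":"array"},"squeeze":{"type":"number"}},"required":["motion"]}

```bash
mkdir -p pics
python3 - <<'E'
from workcell import *
import cv2, numpy as np
o=get_obs()
for k in o: print(k,np.round(o[k],4).tolist())
for n in ("side","top","wrist"):
    c=camera(n); cv2.imwrite(f"pics/{n}0.png",c["pixels"][:,:,::-1])
    np.savez(f"{n}0.npz",**c)
    print(n,c["fovy"],c["cx"],c["cy"]); print(np.round(c.get("view",c.get("T_tool_cam")),4))
E
```

```text
clock 0.0
joint_pos [-1.3646, 0.3329, -0.0647, 1.461, 0.0216, 1.3499, -0.0885]
joint_velocities [0.0007, -0.0008, 0.0001, -0.0013, 0.001, 0.0009, 0.0007]
tau [-0.0001, -62.5463, 0.0491, -39.1613, 0.0162, 0.0102, 0.0]
position [0.1417, 0.6083, 0.1931]
ee_rot [0.703, -0.0807, 0.0807, -0.702]
ft_force [-0.5697, 0.5838, 0.4065]
torque [0.0382, 0.0324, -0.0153]
grip_width 0.9973
side 52.61756967170167 277.1024516834896 216.26039280870066
[[-0.9951 -0.0987  0.005   0.5679]
 [-0.0532  0.4922 -0.8689  0.0606]
 [ 0.0833 -0.8649 -0.495   0.9809]
 [ 0.      0.      0.      1.    ]]
top 50.64499377195948 274.9944763357188 207.53916250458093
[[-0.0286 -0.9995  0.0105  0.0512]
 [-0.9978  0.0279 -0.0609  0.5454]
 [ 0.0605 -0.0122 -0.9981  0.8983]
 [ 0.      0.      0.      1.    ]]
wrist 70.96157226851874 282.13659316280786 209.1026971960333
[[ 8.000e-04  9.656e-01  2.601e-01 -6.640e-02]
 [-0.000e+00 -2.601e-01  9.656e-01 -1.806e-01]
 [ 1.000e+00 -7.000e-04 -2.000e-04  1.100e-03]
 [ 0.000e+00  0.000e+00  0.000e+00  1.000e+00]]
```

View pics/side0.png

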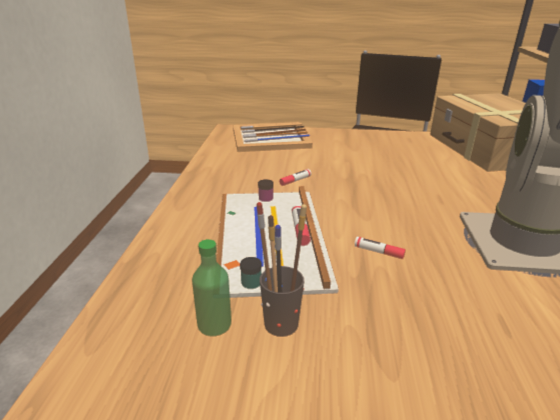

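View pics/top0.png

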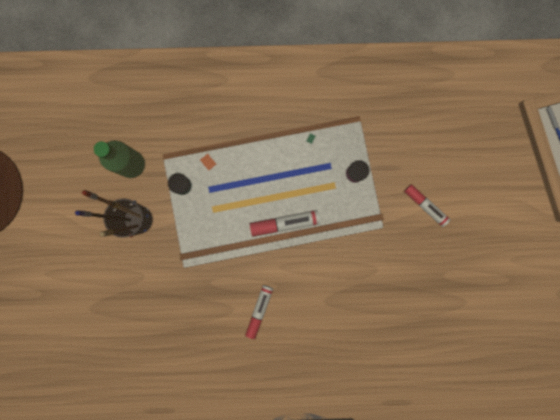

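View pics/wrist0.png

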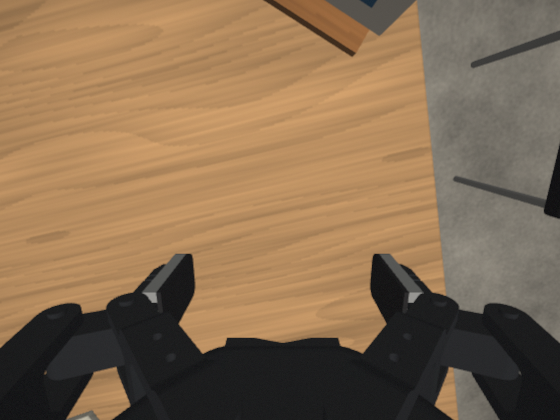

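```bash
cat > h.py <<'E'
import numpy as np, cv2
from scipy.spatial.transform import Rotation as R
def load(n): return dict(np.load(n))
def f(c): return 210/np.tan(np.radians(float(c["fovy"]))/2)
def ray(c,uv,T=None):
    """camera->world origin, dirs. T: cam->world"""
    if T is None: T=np.linalg.inv(c["view"])
    uv=np.atleast_2d(uv).astype(float)
    d=np.c_[(uv[:,0]-c["cx"])/f(c),(uv[:,1]-c["cy"])/f(c),np.ones(len(uv))]
    return T[:3,3],d@T[:3,:3].T
def onz(c,uv,z,T=None):
    o,d=ray(c,uv,T); return o+d*((z-o[2])/d[:,2])[:,None]
def depthpts(c,uv,T=None):
    o,d=ray(c,uv,T); uv=np.atleast_2d(uv).astype(int)
    return o+d*c["range_z"][uv[:,1],uv[:,0]][:,None]
def masks(c):
    h=cv2.cvtColor(c["pixels"],cv2.COLOR_RGB2HSV).astype(int)
    H,S,V=h[...,0],h[...,1],h[...,2]
    return dict(blue=(H>105)&(H<130)&(S>110),yellow=(H>17)&(H<30)&(S>110)&(V>100),red=((H>170)|(H<8))&(S>110)&(V>80))
def comps(m,mn=30):
    n,l,s,ce=cv2.connectedComponentsWithStats(m.astype(np.uint8))
    return [(np.argwhere(l==i)[:,::-1],s[i]) for i in range(1,n) if s[i][4]>=mn]
E
python3 - <<'E'
from h import *
c=load("top0.npz")
print("cam centre",np.linalg.inv(c["view"])[:3,3])
for k,m in masks(c).items():
    for p,s in comps(m):
        P=onz(c,p,.012); D=depthpts(c,p)
        r=cv2.minAreaRect(p.astype(np.float32))
        ctr=P.mean(0); w,v=np.linalg.eigh(np.cov(P[:,:2].T))
        if k=='yellow' and s[4]>1500: continue
        print(k,s,np.round(ctr,4),"yaw",np.degrees(np.arctan2(-v[0,1],v[1,1])),"len",np.sqrt(12*w), "depthz",np.median(D[:,2]))
im=c["pixels"][100:350,150:460,::-1]
cv2.imwrite("pics/top0z.png",cv2.resize(im,None,fx=2.4,fy=2.4,interpolation=cv2.INTER_CUBIC))
E
```

```text
cam centre [0.4912276  0.04689741 0.92924707]
blue [210 164 120  28 535] [0.6101 0.0448 0.012 ] yaw 9.643286492099682 len [0.00917526 0.25467163] depthz 0.013018796993417903
yellow [213 183 122  29 694] [0.5687 0.0386 0.012 ] yaw 9.63327429634142 len [0.01163884 0.2568978 ] depthz 0.012995642960984266
red [405 185  21  20 208] [ 0.5666 -0.2556  0.012 ] yaw -43.83188478973913 len [0.02180927 0.04170937] depthz 0.021111406649654663
red [251 220  26  16 309] [0.5069 0.0611 0.012 ] yaw 8.554804138019977 len [0.0254454  0.05135202] depthz 0.04046659537833153
red [246 317  15  22 207] [0.3024 0.0879 0.012 ] yaw 68.07852973474648 len [0.02088911 0.04032052] depthz 0.02193372534453153
```

View pics/top0z.png

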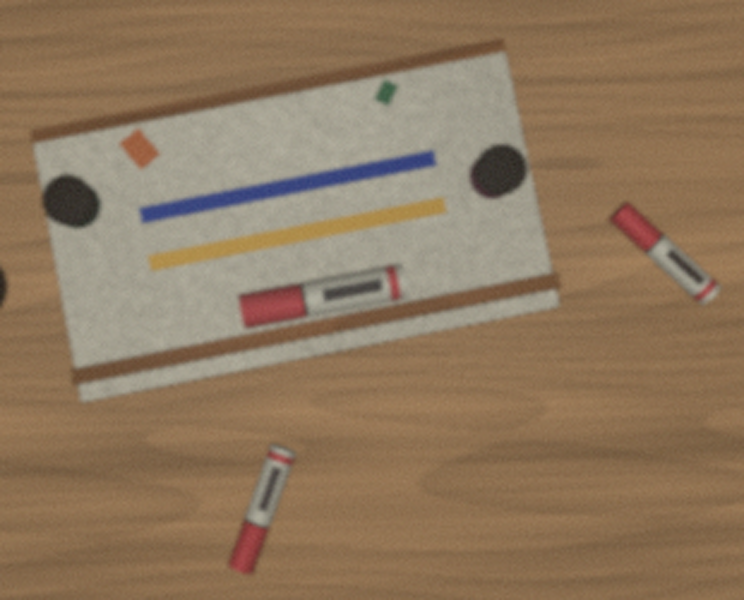

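```bash
cat >> h.py <<'E'
def marker_fit(c,T=None,yaw=np.radians(9.64),ref=np.array([.61,.045]),smin=-.16,smax=.03,verbose=True):
    """points above panel; panel coords relative to ref: s along panel x, t along panel y"""
    vv,uu=np.mgrid[0:420,0:560]; uv=np.c_[uu.ravel(),vv.ravel()]
    ok=c["range_z"].ravel()>0; uv=uv[ok]
    P=depthpts(c,uv,T)
    ex=np.array([np.cos(yaw),np.sin(yaw)]); ey=np.array([-ex[1],ex[0]])
    s=(P[:,:2]-ref)@ex; t=(P[:,:2]-ref)@ey; z=P[:,2]
    k=(s>smin)&(s<smax)&(abs(t)<.14)&(z>.020)&(z<.055)
    return s[k],t[k],z[k],uv[k]
from scipy.optimize import least_squares
def cyl(s,t,z,s0):
    def fn(p): return np.hypot(s-p[0]-p[1]*(t-t.mean()),z-p[2])-.015
    r=least_squares(fn,[s0,0,.027],loss='soft_l1',f_scale=.001)
    return r.x,np.sqrt(np.mean(r.fun**2)),t.mean(),t.min(),t.max()
E
python3 - <<'E'
from h import *
c=load("top0.npz")
s,t,z,uv=marker_fit(c,smin=-.125)
print(len(s),np.percentile(s,[1,50,99]),np.percentile(t,[1,50,99]),np.percentile(z,[1,50,99]))
k=z>.031
x,e,tm,a,b=cyl(s[k],t[k],z[k],-.09)
print(x,"yawrel",np.degrees(-np.arctan(x[1])),e,tm,a,b)
# side view of lines
c2=load("side0.npz")
for k,m in masks(c2).items():
    for p,st in comps(m):
        P=onz(c2,p,.012);D=depthpts(c2,p)
        if 195<p[:,0].mean()<330: print(k,st,np.round(P.mean(0),4),np.round(np.median(D,0),4))
E
```

```text
1537 [-0.1249348  -0.10643628 -0.08445243] [-0.13065761 -0.00726043  0.13072189] [0.02716303 0.0369783  0.04473742]
[-0.10035862 -0.01677835  0.02760175] yawrel 0.9612384415001628 0.0031995249563939172 -0.005952959155897629 -0.13581834514867588 0.13897070055373384
blue [255 207   8  59 218] [0.6084 0.0642 0.012 ] [0.6059 0.079  0.0134]
yellow [270 206   8  35 134] [ 0.5822 -0.0183  0.012 ] [ 0.5771 -0.0141  0.014 ]
yellow [300 216   5  14  44] [ 0.5124 -0.0192  0.012 ] [0.5025 0.3153 0.2093]
yellow [280 249   4  17  42] [0.5491 0.1381 0.012 ] [0.5445 0.1614 0.0145]
red [280 175  15  10 102] [ 0.5683 -0.2597  0.012 ] [ 0.5668 -0.247   0.0175]
red [257 202   5  12  45] [ 0.6248 -0.0805  0.012 ] [0.5649 0.3361 0.2409]
red [301 224   9  21 140] [0.5019 0.0415 0.012 ] [0.5006 0.0857 0.0378]
```

Run:
```python
from h import *
from workcell import *
c=load("top0.npz")
s,t,z,uv=marker_fit(c,smin=-.118)
k=(z>.033)&(abs(t)<.095)
s,t,z=s[k],t[k],z[k]
x,e,tm,a,b=cyl(s,t,z,-.09)
print(x,"yawrel",np.degrees(-np.arctan(x[1])),e,tm,np.percentile(t,[1,99]))
o=get_obs(); M=R.from_quat(o["ee_rot"]).as_matrix(); print(np.round(M,3))
y=np.radians(9.64); ey=np.array([-np.sin(y),np.cos(y),0])
for sg in (1,-1):
    tz=sg*ey; ty=np.array([0,0,-1.]); G=np.c_[np.cross(ty,tz),ty,tz]
    print(sg,np.round(G,3).tolist(),"turn in tool frame",R.from_matrix(M.T@G).as_rotvec())
    print("shift to [.48,.05,.25]", M.T@(np.array([.48,.05,.25])-o["position"]))
```

```text
[-0.09875963  0.00572724  0.02738828] yawrel -0.328142989242394 0.0013704437073048482 -0.009143906851116755 [-0.0774444  0.0593829]
[[ 0.974 -0.     0.227]
 [-0.227 -0.001  0.974]
 [ 0.    -1.    -0.001]]
1 [[0.986, 0.0, -0.167], [0.167, 0.0, 0.986], [0.0, -1.0, 0.0]] turn in tool frame [ 1.09965089e-03 -3.97065484e-01 -1.42580240e-04]
shift to [.48,.05,.25] [ 0.45612969 -0.05616308 -0.4671611 ]
-1 [[-0.986, 0.0, 0.167], [-0.167, 0.0, -0.986], [-0.0, -1.0, -0.0]] turn in tool frame [1.98269480e-04 2.74452676e+00 1.52915446e-03]
shift to [.48,.05,.25] [ 0.45612969 -0.05616308 -0.4671611 ]
```

send_rows:
  motion:
    - [60, 0, -0.05, 0, 0, 0, 0]
    - [60, 0, -0.1, 0, 0, 0, 0]
    - [60, 0, -0.137, 0, 0, 0, 0]
    - [60, 0.439, -0.137, -0.481, 0, -0.397, 0]
    - [60, 0.439, -0.137, -0.481, 0, -0.397, 0]
    - [60, 0.439, -0.137, -0.481, 0, -0.397, 0]
    - [60, 0.439, -0.137, -0.481, 0, -0.397, 0]
    - [60, 0.439, -0.137, -0.481, 0, -0.397, 0]
    - [60, 0.439, -0.137, -0.481, 0, -0.397, 0]
    - [60, 0.439, -0.137, -0.481, 0, -0.397, 0]

```text
clock: 0.98
position: [0.2849, 0.3523, 0.3242]
ee_rot: [-0.705, -0.059, 0.059, 0.705]
ft_force: [1.7, 0.8, 0.4]
grip_width: 0.597
```

send_rows:
  motion:
    - [60, 0.12, 0, -0.337, 0, 0, 0]
    - [60, 0.12, 0, -0.337, 0, 0, 0]
    - [60, 0.12, 0, -0.337, 0, 0, 0]
    - [60, 0.12, 0, -0.337, 0, 0, 0]
    - [60, 0.12, 0, -0.337, 0, 0, 0]
    - [60, 0.12, 0, -0.337, 0, 0, 0]
    - [60, 0.12, 0, -0.337, 0, 0, 0]
    - [60, 0.12, 0, -0.337, 0, 0, 0]
    - [60, 0.12, 0, -0.337, 0, 0, 0]
    - [60, 0.12, 0, -0.337, 0, 0, 0]

```text
clock: 1.82
position: [0.4606, 0.0365, 0.3243]
ee_rot: [0.705, 0.057, -0.056, -0.705]
ft_force: [-0.1, -0.1, 0.2]
grip_width: 0.601
```

```bash
cat > look.py <<'E'
import sys
from h import *
from workcell import *
def look(tag,ref=None):
    o=get_obs(); c=camera("wrist")
    M=np.eye(4); M[:3,:3]=R.from_quat(o["ee_rot"]).as_matrix(); M[:3,3]=o["position"]
    T=M@c["T_tool_cam"]; np.savez(f"w{tag}.npz",T=T,**c)
    cv2.imwrite(f"pics/w{tag}.png",c["pixels"][:,:,::-1])
    print("clock",o["clock"],"pos",np.round(o["position"],4),"F",np.round(o["ft_force"],2),"yaw",np.degrees(np.arctan2(M[1,0],M[0,0])),"tilt",np.round(M[2,[0,2]],4))
    return c,T,o
E
python3 - <<'E'
from look import *
c,T,o=look("1")
for k,m in masks(c).items():
    for p,s in comps(m,100):
        P=onz(c,p,.012); D=depthpts(c,p,T); P=onz(c,p,.012,T)
        w,v=np.linalg.eigh(np.cov(P[:,:2].T))
        if s[4]<9000: print(k,s,np.round(P.mean(0),4),"yaw",np.degrees(np.arctan2(-v[0,1],v[1,1])),"len",np.sqrt(12*w), "depth",np.median(D,0))
E
```

```text
clock 1.8167 pos [0.4606 0.0365 0.3243] F [-0.08 -0.05  0.21] yaw 9.171760173801223 tilt [ 0.0005 -0.0008]Traceback (most recent call last):
  File "<stdin>", line 5, in <module>
  File "h.py", line 12, in onz
    o,d=ray(c,uv,T); return o+d*((z-o[2])/d[:,2])[:,None]
        ~~~^^^^^^^^
  File "h.py", line 7, in ray
    if T is None: T=np.linalg.inv(c["view"])
                                  ~^^^^^^^^
KeyError: 'view'
```

View pics/w1.png

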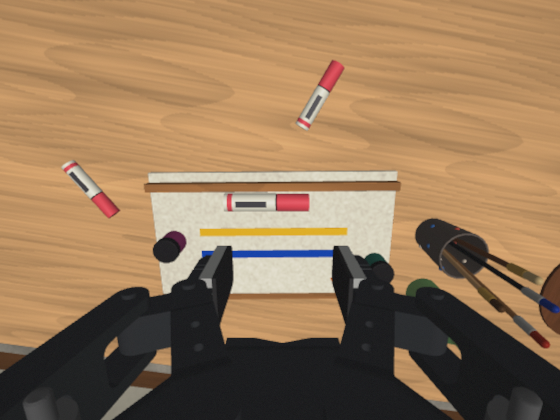

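```bash
cat >> look.py <<'E'
def analyse(c,T,ref=np.array([.61,.045]),s0=-.099,win=.018,zlo=.033):
    yaw=None
    for k in ("blue","yellow"):
        for p,s in comps(masks(c)[k],200):
            P=onz(c,p,.012,T); w,v=np.linalg.eigh(np.cov(P[:,:2].T))
            D=depthpts(c,p,T); z=np.median(D[:,2])
            if w[1]>.0002*1 and w[0]<6e-5 and z<.03:
                yw=np.arctan2(-v[0,1],v[1,1]); yw=(yw+np.pi/2)%np.pi-np.pi/2
                print(k,np.round(P.mean(0)[:2],4),"yaw",np.degrees(yw),"size",np.sqrt(12*w),"z",z)
                if k=="blue": yaw=yw; ref=P.mean(0)[:2]
    if yaw is None: yaw=np.radians(9.64)
    s,t,z,uv=marker_fit(c,T,yaw=yaw,ref=ref,smin=s0-win,smax=s0+win)
    k=(z>zlo)&(abs(t)<.1); s,t,z,uv=s[k],t[k],z[k],uv[k]
    x,e,tm,a,b=cyl(s,t,z,s0)
    ex=np.array([np.cos(yaw),np.sin(yaw)]);ey=np.array([-ex[1],ex[0]])
    lo,hi=np.percentile(t,[.5,99.5]); tc=(lo+hi)/2
    sc=x[0]+x[1]*(tc-tm)
    print("marker s %.4f rel yaw %.2f zc %.4f rms %.4f n %d t[%.4f %.4f] c %.4f"%(sc,-np.degrees(np.arctan(x[1])),x[2],e,len(s),lo,hi,tc),"world",np.round(ref+sc*ex+tc*ey,4), "uv",uv.mean(0))
    return yaw,ref,sc,tc
E
python3 - <<'E'
from look import *
c=load("w1.npz"); T=c["T"]
analyse(c,T)
o,d=ray(c,[[277,203]],T); print(o)
E
```

```text
blue [0.6077 0.0648] yaw 9.609766365157336 size [0.01242662 0.18477228] z 0.01324469223199301
yellow [0.5696 0.0381] yaw 9.722768790803991 size [0.01336987 0.25773645] z 0.013210247109960993
marker s -0.0988 rel yaw -0.56 zc 0.0276 rms 0.0008 n 1434 t[-0.0983 0.0408] c -0.0288 world [0.5151 0.02  ] uv [265.89609484 203.13668061]
[0.39519394 0.0273074  0.50482989]
```

send_rows:
  motion:
    - [60, 0.043, 0.03, -0.025, 0, 0, 0]
    - [60, 0.043, 0.06, -0.025, 0, 0, 0]
    - [60, 0.043, 0.1, -0.025, 0, 0, 0]
    - [60, 0.043, 0.14, -0.025, 0, 0, 0]
    - [60, 0.043, 0.18, -0.025, 0, 0, 0]
    - [60, 0.043, 0.22, -0.025, 0, 0, 0]
    - [60, 0.043, 0.25, -0.025, 0, 0, 0]
    - [60, 0.043, 0.26, -0.025, 0, 0, 0]
    - [60, 0.043, 0.26, -0.025, 0, 0, 0]
    - [60, 0.043, 0.26, -0.025, 0, 0, 0]

```text
clock: 2.7
position: [0.5061, 0.0253, 0.0653]
ee_rot: [-0.705, -0.06, 0.059, 0.705]
ft_force: [0.7, -0.1, 0.5]
grip_width: 0.605
```

Run:
```python
from look import *
c,T,o=look("2")
```

```text
clock 2.7 pos [0.5061 0.0253 0.0653] F [ 0.68 -0.11  0.5 ] yaw 9.67742330133092 tilt [0.0004 0.    ]
```

View pics/w2.png

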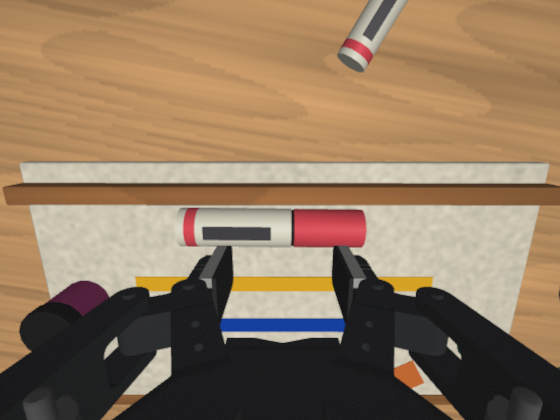

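Run:
```python
from look import *
c=load("w2.npz"); T=c["T"]
analyse(c,T,zlo=.03)
# fingertips: depth points near image bottom region in tool frame
vv,uu=np.mgrid[200:340:2,150:420:2]; uv=np.c_[uu.ravel(),vv.ravel()]
P=depthpts(c,uv,c["T_tool_cam"]); k=(c["range_z"][uv[:,1],uv[:,0]]<.19)&(c["range_z"][uv[:,1],uv[:,0]]>.05)
P=P[k]; 
for sgn in(1,-1):
    q=P[(P[:,2]*sgn>0.01)&(P[:,1]>-.03)]; print(len(q),q.min(0),q.max(0))
    q2=q[q[:,1]>q[:,1].max()-.006]; print(q2.min(0),q2.max(0))
```

```text
blue [0.6114 0.0445] yaw 9.577692514148112 size [0.0127601  0.11571342] z 0.01315328213084313
yellow [0.5702 0.0373] yaw 9.606905855839532 size [0.01371899 0.0889979 ] z 0.013182408674622725
marker s -0.0992 rel yaw -0.55 zc 0.0275 rms 0.0006 n 6865 t[-0.0779 0.0604] c -0.0087 world [0.5151 0.0194] uv [270.0377276 228.4217043]Traceback (most recent call last):
  File "<stdin>", line 9, in <module>
    return umr_minimum(a, axis, None, out, keepdims, initial, where)
ValueError: zero-size array to reduction operation minimum which has no identity
```

send_rows:
  motion:
    - [60, 0.001, 0.01, -0.005, 0, 0, 0]
    - [60, 0.001, 0.019, -0.005, 0, 0, 0]
    - [60, 0.001, 0.019, -0.005, 0, 0, 0]
    - [60, 0.001, 0.019, -0.005, 0, 0, 0]

```text
clock: 3.08
position: [0.5072, 0.0199, 0.045]
ee_rot: [0.705, 0.059, -0.06, -0.705]
ft_force: [-0.7, 0.3, -0.3]
grip_width: 0.598
```

send_rows:
  motion:
    - [60, 0, 0.001, 0, 0, 0, 0]
    - [60, 0, 0.002, 0, 0, 0, 0]
    - [60, 0, 0.002, 0, 0, 0, 0]

```text
clock: 3.33
position: [0.5075, 0.0201, 0.0433]
ee_rot: [-0.705, -0.059, 0.059, 0.705]
ft_force: [0.3, 0.2, -0.9]
grip_width: 0.597
```

send_rows:
  motion:
    - [60, 0, 0.001, 0, 0, 0, 0]
    - [60, 0, 0.002, 0, 0, 0, 0]
    - [60, 0, 0.002, 0, 0, 0, 0]

```text
clock: 3.58
position: [0.5074, 0.0201, 0.0411]
ee_rot: [-0.705, -0.059, 0.059, 0.705]
ft_force: [-0.8, -0.3, -0.8]
grip_width: 0.603
```

send_rows:
  motion:
    - [60, 0, 0.001, 0, 0, 0, 0]
    - [60, 0, 0.0015, 0, 0, 0, 0]
    - [60, 0, 0.0015, 0, 0, 0, 0]

```text
clock: 3.83
position: [0.5074, 0.02, 0.0396]
ee_rot: [-0.705, -0.059, 0.059, 0.705]
ft_force: [-0.3, 0.8, -0.2]
grip_width: 0.598
```

send_rows:
  motion:
    - [60, 0, 0.001, 0, 0, 0, 0]
    - [60, 0, 0.001, 0, 0, 0, 0]

```text
clock: 4.0
position: [0.5074, 0.02, 0.0386]
ee_rot: [-0.705, -0.059, 0.059, 0.705]
ft_force: [-1.0, 0.1, -0.1]
grip_width: 0.603
```

send_rows:
  motion:
    - [60, 0, 0.001, 0, 0, 0, 0]
    - [60, 0, 0.001, 0, 0, 0, 0]

```text
clock: 4.17
position: [0.5074, 0.02, 0.0376]
ee_rot: [-0.705, -0.059, 0.059, 0.705]
ft_force: [-0.7, -0.7, 0.7]
grip_width: 0.601
```

send_rows:
  motion:
    - [60, 0, 0.001, 0, 0, 0, 0]
    - [60, 0, 0.001, 0, 0, 0, 0]

```text
clock: 4.33
position: [0.5074, 0.02, 0.0366]
ee_rot: [-0.705, -0.059, 0.059, 0.705]
ft_force: [-0.3, -0.3, 0.1]
grip_width: 0.601
```

send_rows:
  motion:
    - [60, 0, 0.001, 0, 0, 0, 0]
    - [60, 0, 0.001, 0, 0, 0, 0]

```text
clock: 4.5
position: [0.5074, 0.02, 0.0356]
ee_rot: [-0.705, -0.059, 0.059, 0.705]
ft_force: [-0.1, -0.5, -0.3]
grip_width: 0.604
```

Run:
```python
from look import *
c,T,o=look("3")
c=camera("side"); cv2.imwrite("pics/s3.png",cv2.resize(c["pixels"][170:300,200:350,::-1],None,fx=5,fy=4.5,interpolation=cv2.INTER_CUBIC))
```

```text
clock 4.5 pos [0.5074 0.02   0.0356] F [-0.14 -0.52 -0.32] yaw 9.634890108529559 tilt [-0.0002  0.0001]
```

View pics/w3.png

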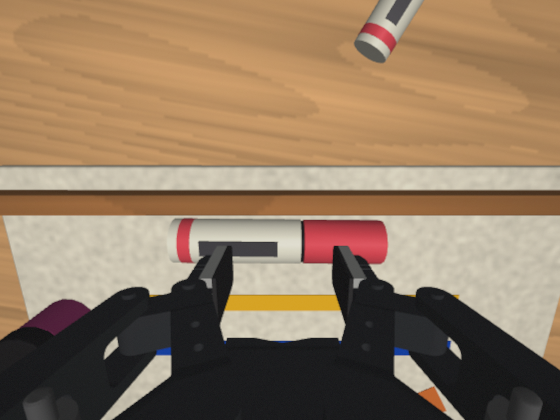

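View pics/s3.png

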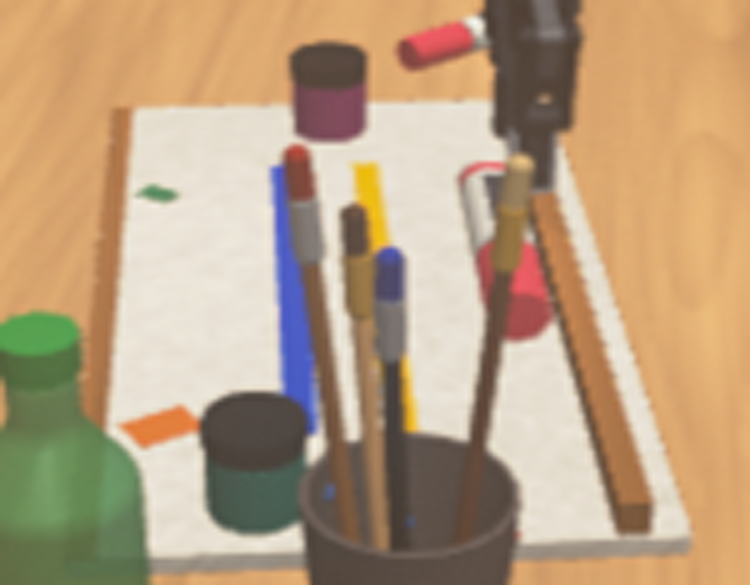

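send_rows:
  motion:
    - [60, 0, -0.002, 0, 0, 0, 0]
    - [60, 0.004, -0.002, 0, 0, 0, 0]
    - [60, 0.004, 0, 0, 0, 0, 0]
    - [60, 0.004, 0, 0, 0, 0, 0]

```text
clock: 4.93
position: [0.5116, 0.0208, 0.0355]
ee_rot: [0.705, 0.059, -0.059, -0.705]
ft_force: [0.2, -0.1, -0.9]
grip_width: 0.602
```

send_rows:
  motion:
    - [60, 0, 0.001, 0, 0, 0, 0]
    - [60, 0, 0.001, 0, 0, 0, 0]

```text
clock: 5.1
position: [0.5112, 0.0206, 0.0345]
ee_rot: [0.705, 0.059, -0.06, -0.705]
ft_force: [-0.6, 0.2, 0.4]
grip_width: 0.603
```

send_rows:
  motion:
    - [60, 0, 0.001, 0, 0, 0, 0]
    - [60, 0, 0.001, 0, 0, 0, 0]

```text
clock: 5.27
position: [0.5113, 0.0207, 0.0336]
ee_rot: [-0.705, -0.059, 0.059, 0.705]
ft_force: [0.6, 0.2, -0.9]
grip_width: 0.599
```

send_rows:
  motion:
    - [60, 0, 0.0005, 0, 0, 0, 0]
    - [60, 0, 0.0005, 0, 0, 0, 0]

```text
clock: 5.43
position: [0.5114, 0.0207, 0.0332]
ee_rot: [-0.705, -0.059, 0.059, 0.705]
ft_force: [0.7, 0.0, 0.5]
grip_width: 0.602
```

send_rows:
  motion:
    - [60, 0, 0.0005, 0, 0, 0, 0]
    - [60, 0, 0.001, 0, 0, 0, 0]
    - [60, 0, 0.001, 0, 0, 0, 0]

```text
clock: 5.68
position: [0.5114, 0.0207, 0.0322]
ee_rot: [-0.705, -0.059, 0.059, 0.705]
ft_force: [1.1, -0.1, 0.5]
grip_width: 0.602
```

send_rows:
  motion:
    - [60, 0, 0.0005, 0, 0, 0, 0]
    - [60, 0, 0.0005, 0, 0, 0, 0]

```text
clock: 5.85
position: [0.5114, 0.0207, 0.0317]
ee_rot: [-0.705, -0.059, 0.059, 0.705]
ft_force: [-0.6, -1.0, -0.1]
grip_width: 0.596
```

Run:
```python
from look import *
c,T,o=look("4")
c=camera("side"); cv2.imwrite("pics/s4.png",cv2.resize(c["pixels"][180:260,260:350,::-1],None,fx=7,fy=7,interpolation=cv2.INTER_CUBIC))
```

```text
clock 5.85 pos [0.5114 0.0207 0.0317] F [-0.57 -0.96 -0.14] yaw 9.63562996828179 tilt [-0.0001  0.0001]
```

View pics/s4.png

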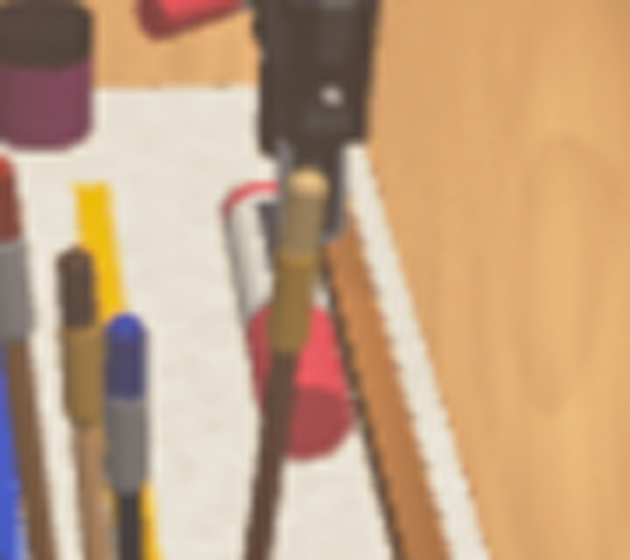

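Run:
```python
import cv2
a=cv2.imread("pics/w4.png")[190:310,150:410]
cv2.imwrite("pics/w4z.png",cv2.resize(a,None,fx=3,fy=3,interpolation=cv2.INTER_CUBIC))
```

```text
(no output)
```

View pics/w4z.png

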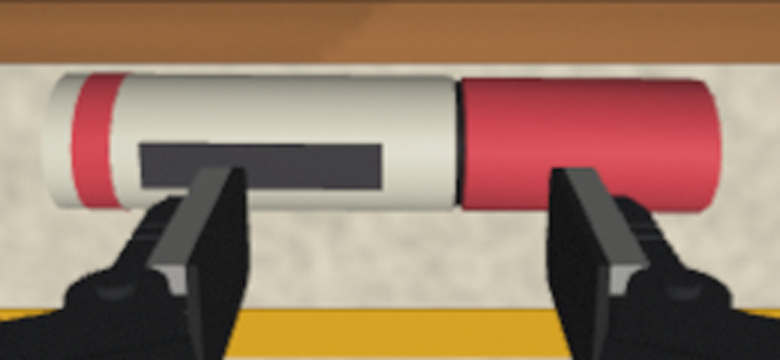

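Run:
```python
from look import *
c=load("w4.npz"); T=c["T_tool_cam"]
for uv in [(228,248),(231,250),(215,250),(213,265),(203,280),(228,262),(226,280),(222,300),(195,262),(338,250),(345,262),(250,240),(370,240),(280,360)]:
    print(uv,c["range_z"][uv[1],uv[0]],np.round(depthpts(c,[uv],T)[0]*1000,1))
```

```text
(228, 248) 0.14229104 [-10.8 -48.1 -25. ]
(231, 250) 0.146319 [ -8.3 -44.6 -24.2]
(215, 250) 0.13895698 [-11.2 -51.4 -30.5]
(213, 265) 0.12291661 [-11.5 -67.9 -27.7]
(203, 280) 0.11082939 [-11.4 -80.5 -28.6]
(228, 262) 0.13833 [ -6.  -53.5 -24.3]
(226, 280) 0.13534205 [  0.7 -58.4 -24.6]
(222, 300) 0.124688104 [  3.6 -70.2 -24.3]
(195, 262) 0.2166524 [ 27.9  18.5 -62.9]
(338, 250) 0.1387895 [-11.2 -51.6  27.5]
(345, 262) 0.125283 [-11.6 -65.5  27.9]
(250, 240) 0.18087664 [ -0.6 -10.8 -18.6]
(370, 240) 0.18217526 [-0.  -9.6 55.5]
(280, 360) 0.07275966 [ -11.  -120.     0.6]
```

Run:
```python
from look import *
c=camera("side"); np.savez("side4.npz",**c); V=c["view"]
o=get_obs(); M=R.from_quat(o["ee_rot"]).as_matrix(); p=o["position"]
def pr(P):
    q=V[:3,:3]@P+V[:3,3]; return q[0]/q[2]*f(c)+c["cx"], q[1]/q[2]*f(c)+c["cy"], q[2]
for y in (-.009,-.045):
    for z in (-.04,-.0255,.0255,.04):
        print(y,z,[np.round(pr(p+M@np.array([x,y,z])),3) for x in (-.011,.011)])
rz=c["range_z"]
for u in range(296,318,3): print(u,[ (v,round(float(rz[v,u]),3)) for v in range(185,225,4)])
cc=c["pixels"][150:240,260:350,::-1]; cv2.imwrite("pics/s5.png",cv2.resize(cc,None,fx=6,fy=6,interpolation=cv2.INTER_NEAREST))
c=camera("top"); cv2.imwrite("pics/t5.png",cv2.resize(c["pixels"][130:330,180:400,::-1],None,fx=3,fy=3))
```

```text
-0.009 -0.04 [array([304.283, 211.287,   1.021]), array([295.176, 211.554,   1.019])]
-0.009 -0.0255 [array([305.045, 214.243,   1.008]), array([295.825, 214.517,   1.007])]
-0.009 0.0255 [array([307.882, 225.252,   0.964]), array([298.243, 225.555,   0.963])]
-0.009 0.04 [array([308.737, 228.568,   0.951]), array([298.971, 228.88 ,   0.95 ])]
-0.045 -0.04 [array([304.843, 197.952,   1.003]), array([295.574, 198.206,   1.002])]
-0.045 -0.0255 [array([305.625, 200.792,   0.99 ]), array([296.24 , 201.053,   0.989])]
-0.045 0.0255 [array([308.543, 211.38 ,   0.946]), array([298.723, 211.669,   0.945])]
-0.045 0.04 [array([309.423, 214.573,   0.934]), array([299.472, 214.87 ,   0.932])]
296 [(185, 1.242), (189, 1.218), (193, 1.166), (197, 1.148), (201, 1.125), (205, 1.045), (209, 1.032), (213, 1.013), (217, 1.0), (221, 0.987)]
299 [(185, 0.906), (189, 0.975), (193, 0.978), (197, 0.917), (201, 0.989), (205, 1.047), (209, 1.025), (213, 1.012), (217, 0.648), (221, 0.651)]
302 [(185, 0.869), (189, 0.877), (193, 0.882), (197, 0.886), (201, 0.917), (205, 0.639), (209, 0.639), (213, 0.64), (217, 0.644), (221, 0.645)]
305 [(185, 0.868), (189, 0.874), (193, 0.98), (197, 0.894), (201, 0.917), (205, 0.637), (209, 0.638), (213, 0.642), (217, 0.647), (221, 0.65)]
308 [(185, 0.869), (189, 0.875), (193, 1.173), (197, 0.892), (201, 0.917), (205, 0.924), (209, 0.926), (213, 0.939), (217, 1.017), (221, 1.0)]
311 [(185, 0.868), (189, 0.877), (193, 0.883), (197, 0.893), (201, 1.13), (205, 1.105), (209, 1.091), (213, 1.034), (217, 1.015), (221, 1.005)]
314 [(185, 1.243), (189, 1.217), (193, 1.192), (197, 1.176), (201, 1.156), (205, 1.133), (209, 1.092), (213, 1.072), (217, 1.056), (221, 1.039)]
317 [(185, 1.241), (189, 1.222), (193, 1.195), (197, 1.172), (201, 1.156), (205, 1.137), (209, 1.116), (213, 1.095), (217, 1.078), (221, 1.039)]
```

View pics/s5.png

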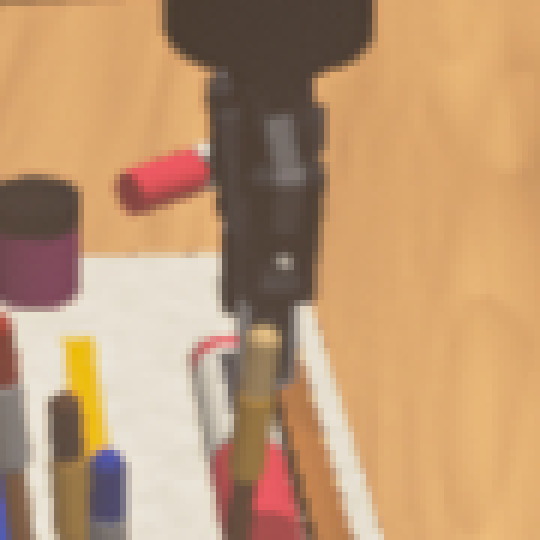

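View pics/t5.png

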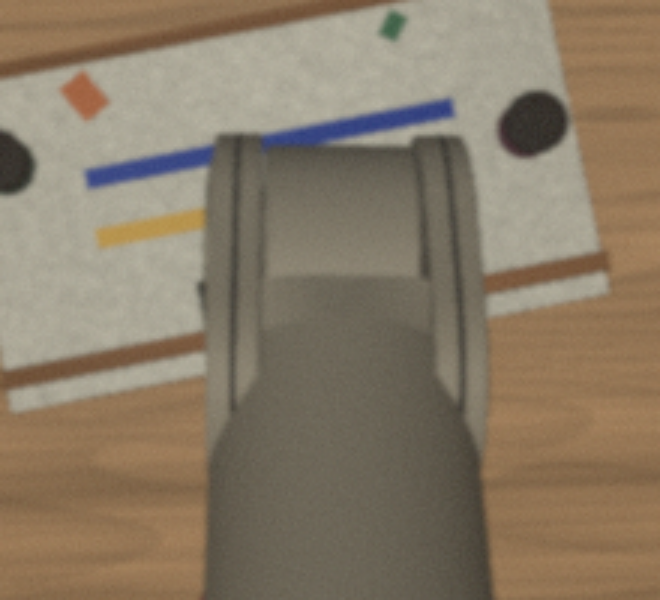

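The wrist depth and the side view agree that the finger ends sit about 45 mm behind the reported TCP at this opening. They are still about 34 mm above the marker, so I keep descending in steps.

send_rows:
  motion:
    - [60, 0, 0.008, 0, 0, 0, 0]
    - [60, 0, 0.016, 0, 0, 0, 0]
    - [60, 0, 0.024, 0, 0, 0, 0]
    - [60, 0, 0.027, 0, 0, 0, 0]
    - [60, 0, 0.027, 0, 0, 0, 0]

```text
clock: 6.47
position: [0.5105, 0.0204, 0.0035]
ee_rot: [0.705, 0.059, -0.06, -0.704]
ft_force: [-0.4, -0.1, -0.5]
grip_width: 0.6
```

Run:
```python
from look import *
c,T,o=look("6")
a=c["pixels"][150:330,120:440,::-1]
cv2.imwrite("pics/w6z.png",cv2.resize(a,None,fx=2.4,fy=2.4,interpolation=cv2.INTER_CUBIC))
for uv in [(228,248),(230,249),(338,250),(250,240),(350,240)]:
    print(uv,np.round(depthpts(c,[uv],c["T_tool_cam"])[0]*1000,1))
analyse(c,T,zlo=.03)
```

```text
clock 6.4667 pos [0.5105 0.0204 0.0035] F [-0.38 -0.07 -0.54] yaw 9.63292192911202 tilt [-0.0021 -0.0003]
(228, 248) [-10.9 -48.3 -24.9]
(230, 249) [ -9.7 -46.7 -24.3]
(338, 250) [-10.9 -50.8  27.6]
(250, 240) [ -8.3 -30.9 -16.2]
(350, 240) [ -8.1 -30.4  38. ]
yellow [0.5714 0.0319] yaw 9.58779948625759 size [0.01400023 0.08371683] z 0.013182775981298633
marker s -0.0979 rel yaw -0.63 zc 0.0276 rms 0.0024 n 10869 t[-0.0785 0.0601] c -0.0092 world [0.515  0.0195] uv [274.41383752 255.88352194]
```

View pics/w6z.png

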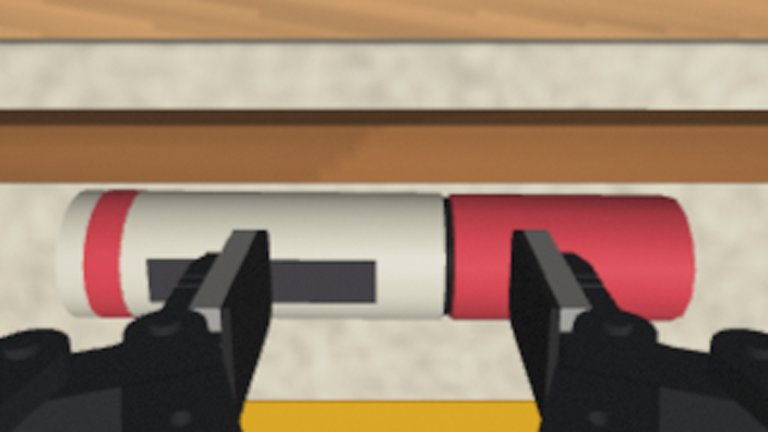

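send_rows:
  motion:
    - [60, -0.001, 0.001, 0, 0, 0, 0]
    - [60, -0.002, 0.002, 0, 0, 0, 0]
    - [60, -0.002, 0.003, 0, 0, 0, 0]
    - [60, -0.002, 0.003, 0, 0, 0, 0]

```text
clock: 6.85
position: [0.5094, 0.0204, 0.0017]
ee_rot: [-0.705, -0.059, 0.059, 0.705]
ft_force: [1.0, -0.1, 0.4]
grip_width: 0.599
```

send_rows:
  motion:
    - [60, 0, 0.001, 0, 0, 0, 0]
    - [60, 0, 0.001, 0, 0, 0, 0]

```text
clock: 7.02
position: [0.5104, 0.0205, 0.0014]
ee_rot: [-0.704, -0.06, 0.059, 0.705]
ft_force: [0.1, 0.1, 3.6]
grip_width: 0.6
```

send_rows:
  motion:
    - [60, 0, 0.001, 0, 0, 0, 0]
    - [60, 0, 0.001, 0, 0, 0, 0]

```text
clock: 7.18
position: [0.5115, 0.0207, 0.0012]
ee_rot: [-0.704, -0.061, 0.058, 0.705]
ft_force: [-0.0, 0.6, 11.7]
grip_width: 0.601
```

send_rows:
  motion:
    - [60, 0.002, -0.0005, 0, 0, 0, 0]
    - [60, 0.005, -0.0005, 0, 0, 0, 0]
    - [60, 0.008, -0.0005, 0, 0, 0, 0]
    - [60, 0.011, -0.0005, 0, 0, 0, 0]
    - [60, 0.014, -0.0005, 0, 0, 0, 0]
    - [60, 0.014, -0.0005, 0, 0, 0, 0]

```text
clock: 7.68
position: [0.525, 0.0229, 0.0013]
ee_rot: [-0.704, -0.06, 0.058, 0.705]
ft_force: [-0.1, 0.7, 9.3]
grip_width: 0.601
```

Run:
```python
from look import *
c,T,o=look("7")
a=c["pixels"][150:330,120:440,::-1]
cv2.imwrite("pics/w7z.png",cv2.resize(a,None,fx=2.4,fy=2.4,interpolation=cv2.INTER_CUBIC))
analyse(c,T,zlo=.03,s0=-.092)
```

```text
clock 7.6833 pos [0.525  0.0229 0.0013] F [-0.14  0.73  9.34] yaw 9.64427627188731 tilt [0.0027 0.0001]
yellow [0.5714 0.0319] yaw 9.588723481659324 size [0.01421225 0.0761302 ] z 0.01315395651377499
marker s -0.0901 rel yaw -0.64 zc 0.0276 rms 0.0022 n 12625 t[-0.0785 0.0598] c -0.0094 world [0.5228 0.0207] uv [274.73829703 247.24807921]
```

View pics/w7z.png

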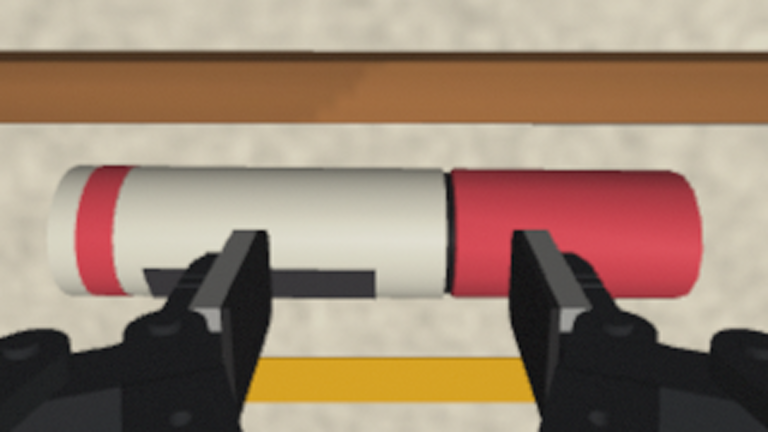

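send_rows:
  motion:
    - [60, 0.003, 0, 0, 0, -0.005, 0]
    - [60, 0.006, 0, 0, 0, -0.01, 0]
    - [60, 0.009, 0, 0, 0, -0.016, 0]
    - [60, 0.012, 0, 0, 0, -0.022, 0]
    - [60, 0.012, 0, 0, 0, -0.022, 0]
    - [60, 0.012, -0.005, 0, 0, -0.022, 0]
    - [60, 0.012, -0.015, 0, 0, -0.022, 0]
    - [60, 0.012, -0.015, 0, 0, 0, 0]

```text
clock: 8.4
position: [0.536, 0.0247, 0.0171]
ee_rot: [-0.704, -0.06, 0.059, 0.705]
ft_force: [0.8, 0.6, 0.6]
grip_width: 0.601
```

Run:
```python
from look import *
c,T,o=look("8")
analyse(c,T,zlo=.03,s0=-.085)
```

```text
clock 8.4 pos [0.536  0.0247 0.0171] F [0.75 0.61 0.59] yaw 9.60645198277251 tilt [0.002  0.0003]
blue [0.6122 0.0386] yaw 9.54367238391138 size [0.0124562  0.08957759] z 0.01316014669347322
yellow [ 0.5865 -0.0637] yaw 11.856331826004983 size [0.01321988 0.05546964] z 0.01312600757741765
yellow [0.5712 0.0317] yaw 9.5469538944017 size [0.01396794 0.06997502] z 0.01320786119677475
yellow [0.5533 0.1343] yaw 7.804088808273438 size [0.01335612 0.06942545] z 0.013189938519435784
marker s -0.0860 rel yaw -0.48 zc 0.0275 rms 0.0006 n 11438 t[-0.0720 0.0663] c -0.0028 world [0.5279 0.0215] uv [275.60989684 228.40129393]
```

send_rows:
  motion:
    - [60, -0.016, 0, 0, 0, 0, 0]
    - [60, -0.016, 0, 0, 0, 0, 0]
    - [60, -0.016, 0.005, 0, 0, 0, 0]
    - [60, -0.016, 0.01, 0, 0, 0, 0]
    - [60, -0.016, 0.013, 0, 0, 0, 0]
    - [60, -0.016, 0.0145, 0, 0, 0, 0]
    - [60, -0.016, 0.0145, 0, 0, 0, 0]

```text
clock: 9.03
position: [0.5209, 0.0225, 0.0013]
ee_rot: [-0.704, -0.06, 0.059, 0.705]
ft_force: [-0.6, 1.3, 7.3]
grip_width: 0.601
```

send_rows:
  motion:
    - [60, 0.003, 0, 0, 0, -0.003, 0]
    - [60, 0.007, 0, 0, 0, -0.007, 0]
    - [60, 0.011, 0, 0, 0, -0.011, 0]
    - [60, 0.015, 0, 0, 0, -0.015, 0]
    - [60, 0.019, 0, 0, 0, -0.019, 0]
    - [60, 0.023, 0, 0, 0, -0.023, 0]
    - [60, 0.026, 0, 0, 0, -0.027, 0]
    - [60, 0.029, 0, 0, 0, -0.03, 0]
    - [60, 0.029, 0, 0, 0, -0.03, 0]
    - [60, 0.029, -0.003, 0, 0, -0.03, 0]

```text
clock: 9.87
position: [0.5484, 0.0269, 0.0034]
ee_rot: [0.704, 0.07, -0.07, -0.704]
ft_force: [0.3, -1.1, -0.9]
grip_width: 0.599
```

send_rows:
  motion:
    - [60, 0, -0.012, 0, 0, 0.01, 0]
    - [60, 0, -0.012, 0, 0, 0.03, 0]
    - [60, 0, -0.012, 0, 0, 0.03, 0]

```text
clock: 10.12
position: [0.5484, 0.027, 0.0164]
ee_rot: [-0.705, -0.059, 0.058, 0.705]
ft_force: [0.2, 0.4, -0.6]
grip_width: 0.599
```

Run:
```python
from look import *
c,T,o=look("9")
analyse(c,T,zlo=.03,s0=-.071)
```

```text
clock 10.1167 pos [0.5484 0.027  0.0164] F [ 0.16  0.43 -0.58] yaw 9.52412440876472 tilt [0.0012 0.0002]
blue [0.6124 0.0388] yaw 9.466538773885043 size [0.01327397 0.08866201] z 0.013118330255216623
yellow [ 0.5861 -0.0582] yaw 10.24226037610141 size [0.01336805 0.06532655] z 0.013178888261392713
yellow [0.5714 0.0316] yaw 9.151494922130071 size [0.0129779  0.06881932] z 0.013166087338402854
yellow [0.5545 0.1297] yaw 9.55067687666792 size [0.01387112 0.07770117] z 0.013211094300313114
marker s -0.0712 rel yaw -0.46 zc 0.0274 rms 0.0006 n 11202 t[-0.0725 0.0659] c -0.0033 world [0.5427 0.0239] uv [275.42046063 232.20683806]
```

send_rows:
  motion:
    - [60, -0.0145, 0, 0, 0, 0, 0]
    - [60, -0.0145, 0, 0, 0, 0, 0]
    - [60, -0.0145, 0.005, 0, 0, 0, 0]
    - [60, -0.0145, 0.01, 0, 0, 0, 0]
    - [60, -0.0145, 0.013, 0, 0, 0, 0]
    - [60, -0.0145, 0.0148, 0, 0, 0, 0]
    - [60, -0.0145, 0.0148, 0, 0, 0, 0]

```text
clock: 10.75
position: [0.5348, 0.0248, 0.0013]
ee_rot: [-0.705, -0.06, 0.059, 0.705]
ft_force: [-0.4, 1.1, 5.0]
grip_width: 0.602
```

send_rows:
  motion:
    - [60, 0.003, 0, 0, 0, 0, 0]
    - [60, 0.007, 0, 0, 0, 0, 0]
    - [60, 0.011, 0, 0, 0, 0, 0]
    - [60, 0.015, 0, 0, 0, 0, 0]
    - [60, 0.019, 0, 0, 0, 0, 0]
    - [60, 0.023, 0, 0, 0, 0, 0]
    - [60, 0.027, 0, 0, 0, 0, 0]
    - [60, 0.031, 0, 0, 0, 0, 0]
    - [60, 0.031, 0, 0, 0, 0, 0]
    - [60, 0.031, -0.003, 0, 0, 0, 0]

```text
clock: 11.58
position: [0.5645, 0.0296, 0.0035]
ee_rot: [0.705, 0.059, -0.06, -0.705]
ft_force: [0.4, -0.3, -0.3]
grip_width: 0.599
```

send_rows:
  motion:
    - [60, 0, -0.012, 0, 0, 0, 0]
    - [60, 0, -0.012, 0, 0, 0, 0]
    - [60, 0, -0.012, 0, 0, 0, 0]

```text
clock: 11.83
position: [0.5647, 0.0298, 0.0167]
ee_rot: [-0.704, -0.06, 0.059, 0.705]
ft_force: [-1.1, -0.8, -0.1]
grip_width: 0.595
```

Run:
```python
from look import *
c,T,o=look("10")
analyse(c,T,zlo=.03,s0=-.055)
```

```text
clock 11.8333 pos [0.5647 0.0298 0.0167] F [-1.14 -0.82 -0.13] yaw 9.639324596520238 tilt [0.0014 0.0003]
blue [0.6125 0.039 ] yaw 9.567492285906201 size [0.01356294 0.07768236] z 0.013233272415316827
yellow [0.5529 0.1389] yaw 9.746755211786569 size [0.01433792 0.05832819] z 0.01323026642757448
marker s -0.0554 rel yaw -0.54 zc 0.0275 rms 0.0006 n 11232 t[-0.0726 0.0657] c -0.0035 world [0.5584 0.0264] uv [275.03222934 231.08360043]
```

send_rows:
  motion:
    - [60, -0.015, 0, 0, 0, 0, 0]
    - [60, -0.015, 0, 0, 0, 0, 0]
    - [60, -0.015, 0.005, 0, 0, 0, 0]
    - [60, -0.015, 0.01, 0, 0, 0, 0]
    - [60, -0.015, 0.013, 0, 0, 0, 0]
    - [60, -0.015, 0.0152, 0, 0, 0, 0]
    - [60, -0.015, 0.0152, 0, 0, 0, 0]

```text
clock: 12.47
position: [0.5508, 0.0275, 0.0013]
ee_rot: [-0.704, -0.06, 0.059, 0.705]
ft_force: [0.0, 0.7, 5.3]
grip_width: 0.6
```

send_rows:
  motion:
    - [60, 0.003, 0, 0, 0, 0, 0]
    - [60, 0.007, 0, 0, 0, 0, 0]
    - [60, 0.011, 0, 0, 0, 0, 0]
    - [60, 0.015, 0, 0, 0, 0, 0]
    - [60, 0.019, 0, 0, 0, 0, 0]
    - [60, 0.023, 0, 0, 0, 0, 0]
    - [60, 0.027, 0, 0, 0, 0, 0]
    - [60, 0.031, 0, 0, 0, 0, 0]
    - [60, 0.031, 0, 0, 0, 0, 0]
    - [60, 0.031, -0.003, 0, 0, 0, 0]

```text
clock: 13.3
position: [0.5805, 0.0324, 0.0034]
ee_rot: [0.705, 0.059, -0.059, -0.705]
ft_force: [-0.8, 0.8, -0.6]
grip_width: 0.599
```

send_rows:
  motion:
    - [60, 0, -0.012, 0, 0, 0, 0]
    - [60, 0, -0.012, 0, 0, 0, 0]
    - [60, 0, -0.012, 0, 0, 0, 0]

```text
clock: 13.55
position: [0.5805, 0.0324, 0.0165]
ee_rot: [-0.704, -0.06, 0.059, 0.705]
ft_force: [-0.3, -0.8, 0.5]
grip_width: 0.598
```

Run:
```python
from look import *
c,T,o=look("11")
analyse(c,T,zlo=.03,s0=-.04)
```

```text
clock 13.55 pos [0.5805 0.0324 0.0165] F [-0.29 -0.82  0.49] yaw 9.63803398527473 tilt [0.0013 0.0002]
blue [ 0.6278 -0.0546] yaw 11.502181454463665 size [0.01358302 0.0579942 ] z 0.013122609330030482
blue [0.6122 0.0391] yaw 9.609330239963 size [0.01379035 0.06976572] z 0.013200818308159085
blue [0.5951 0.1393] yaw 8.350152037837653 size [0.01364186 0.07170794] z 0.013211259946198123
yellow [0.5528 0.1377] yaw 8.930523469298716 size [0.01375828 0.0610844 ] z 0.013248929469753007
marker s -0.0372 rel yaw 0.74 zc 0.0273 rms 0.0006 n 5042 t[-0.0995 -0.0365] c -0.0680 world [0.5682 0.0666] uv [343.33756446 231.76318921]
```

```bash
cat > an2.py <<'E'
from look import *
def an2(c,T,s0,ref=np.array([.611,.0448]),yaw=np.radians(9.59),win=.018,zlo=.03):
    ex=np.array([np.cos(yaw),np.sin(yaw)]);ey=np.array([-ex[1],ex[0]])
    p=np.argwhere(masks(c)["blue"])[:,::-1]; P=onz(c,p,.0125,T); D=depthpts(c,p,T)
    s=(P[:,:2]-ref)@ex; t=(P[:,:2]-ref)@ey
    k=(abs(s)<.012)&(abs(t)<.135)&(abs(D[:,2]-.0125)<.004); s,t=s[k],t[k]
    rows=[]
    for a in np.arange(-.135,.135,.005):
        q=s[(t>=a)&(t<a+.005)]
        if len(q)>15 and np.ptp(np.percentile(q,[2,98]))>.011: rows.append((a+.0025,(np.percentile(q,1)+np.percentile(q,99))/2,np.ptp(np.percentile(q,[1,99]))))
    rows=np.array(rows); bl=[0,0]
    if len(rows)>1:
        bl=np.polyfit(rows[:,0],rows[:,1],1); print("blue fit s %.4f slope->relyaw %.2f n %d width %.4f"%(bl[1],-np.degrees(bl[0]),len(rows),np.median(rows[:,2])))
    s,t,z,uv=marker_fit(c,T,yaw=yaw,ref=ref,smin=s0-win,smax=s0+win)
    k=(z>zlo)&(abs(t)<.1); s,t,z=s[k],t[k],z[k]
    x,e,tm,a,b=cyl(s,t,z,s0); lo,hi=np.percentile(t,[.5,99.5]); tc=(lo+hi)/2
    sc=x[0]+x[1]*(tc-tm)
    print("marker s %.4f relyaw %.2f zc %.4f rms %.4f t %.4f len %.4f world"%(sc,-np.degrees(np.arctan(x[1])),x[2],e,tc,hi-lo),np.round(ref+sc*ex+tc*ey,4),"err to blue mm %.2f"%(1000*(sc-bl[1])))
    return ref+sc*ex+tc*ey, ex
E
python3 - <<'E'
from an2 import *
for n,s0 in (("1",-.099),("2",-.099),("8",-.086),("9",-.07),("10",-.055),("11",-.04)):
    c=load(f"w{n}.npz"); m,ex=an2(c,c["T"],s0)
o=get_obs(); print("offset",(o["position"][:2]-m)@ex)
E
```

```text
blue fit s -0.0009 slope->relyaw -0.44 n 12 width 0.0117
marker s -0.0987 relyaw -0.58 zc 0.0276 rms 0.0008 t -0.0085 len 0.1390 world [0.5151 0.02  ] err to blue mm -97.83
blue fit s 0.0000 slope->relyaw -0.04 n 22 width 0.0117
marker s -0.0988 relyaw -0.57 zc 0.0275 rms 0.0006 t -0.0090 len 0.1384 world [0.5151 0.0194] err to blue mm -98.83
blue fit s 0.0003 slope->relyaw 0.02 n 10 width 0.0124
marker s -0.0859 relyaw -0.53 zc 0.0275 rms 0.0006 t -0.0091 len 0.1383 world [0.5279 0.0216] err to blue mm -86.14
blue fit s 0.0000 slope->relyaw -0.09 n 18 width 0.0124
marker s -0.0708 relyaw -0.58 zc 0.0274 rms 0.0006 t -0.0092 len 0.1384 world [0.5427 0.0239] err to blue mm -70.85
blue fit s 0.0001 slope->relyaw 0.07 n 19 width 0.0127
marker s -0.0549 relyaw -0.57 zc 0.0275 rms 0.0006 t -0.0094 len 0.1383 world [0.5584 0.0264] err to blue mm -55.04
blue fit s 0.0000 slope->relyaw -0.00 n 38 width 0.0130
marker s -0.0389 relyaw -0.56 zc 0.0275 rms 0.0006 t -0.0094 len 0.1383 world [0.5742 0.0291] err to blue mm -38.96
offset 0.006415703221255507
```

send_rows:
  motion:
    - [60, -0.0145, 0, 0, 0, 0.02, 0]
    - [60, -0.0145, 0, 0, 0, 0.02, 0]
    - [60, -0.0145, 0.005, 0, 0, 0.02, 0]
    - [60, -0.0145, 0.01, 0, 0, 0.02, 0]
    - [60, -0.0145, 0.013, 0, 0, 0.02, 0]
    - [60, -0.0145, 0.0155, 0, 0, 0.02, 0]
    - [60, -0.0145, 0.0155, 0, 0, 0.02, 0]

```text
clock: 14.18
position: [0.5677, 0.0304, 0.0013]
ee_rot: [-0.705, -0.054, 0.051, 0.705]
ft_force: [-0.1, 0.7, 8.8]
grip_width: 0.6
```

send_rows:
  motion:
    - [60, 0.003, 0, 0, 0, -0.005, 0]
    - [60, 0.007, 0, 0, 0, -0.01, 0]
    - [60, 0.011, 0, 0, 0, -0.015, 0]
    - [60, 0.015, 0, 0, 0, -0.022, 0]
    - [60, 0.019, 0, 0, 0, -0.029, 0]
    - [60, 0.022, 0, 0, 0, -0.035, 0]
    - [60, 0.025, 0, 0, 0, -0.04, 0]
    - [60, 0.025, 0, 0, 0, -0.04, 0]
    - [60, 0.025, 0, 0, 0, -0.04, 0]
    - [60, 0.025, -0.003, 0, 0, -0.04, 0]

```text
clock: 15.02
position: [0.5911, 0.0339, 0.0032]
ee_rot: [-0.704, -0.067, 0.066, 0.704]
ft_force: [0.2, 0.5, 0.8]
grip_width: 0.6
```

send_rows:
  motion:
    - [60, 0, -0.012, 0, 0, 0, 0]
    - [60, 0, -0.012, 0, 0, 0.02, 0]
    - [60, 0, -0.012, 0, 0, 0.02, 0]

```text
clock: 15.27
position: [0.5909, 0.0336, 0.0159]
ee_rot: [-0.705, -0.059, 0.058, 0.705]
ft_force: [0.1, 0.9, -0.9]
grip_width: 0.599
```

Run:
```python
from an2 import *
c,T,o=look("12")
m,ex=an2(c,T,-.026)
print("offset",(o["position"][:2]-m)@ex)
```

```text
clock 15.2667 pos [0.5909 0.0336 0.0159] F [ 0.14  0.88 -0.94] yaw 9.533264606971068 tilt [0.0012 0.0001]
blue fit s 0.0002 slope->relyaw -0.01 n 21 width 0.0134
marker s -0.0254 relyaw -0.63 zc 0.0274 rms 0.0006 t -0.0096 len 0.1383 world [0.5876 0.0311] err to blue mm -25.56
offset 0.0036926801252806685
```

send_rows:
  motion:
    - [60, -0.0105, 0, 0, 0, 0, 0]
    - [60, -0.0105, 0, 0, 0, 0, 0]
    - [60, -0.0105, 0.005, 0, 0, 0, 0]
    - [60, -0.0105, 0.01, 0, 0, 0, 0]
    - [60, -0.0105, 0.013, 0, 0, 0, 0]
    - [60, -0.0105, 0.0148, 0, 0, 0, 0]
    - [60, -0.0105, 0.0148, 0, 0, 0, 0]

```text
clock: 15.9
position: [0.5817, 0.0323, 0.0013]
ee_rot: [-0.704, -0.06, 0.059, 0.705]
ft_force: [0.2, 0.9, 7.8]
grip_width: 0.603
```

send_rows:
  motion:
    - [60, 0.003, 0, 0, 0, 0, 0]
    - [60, 0.007, 0, 0, 0, 0, 0]
    - [60, 0.011, 0, 0, 0, 0, 0]
    - [60, 0.015, 0, 0, 0, 0, 0]
    - [60, 0.019, 0, 0, 0, 0, 0]
    - [60, 0.022, 0, 0, 0, 0, 0]
    - [60, 0.024, 0, 0, 0, 0, 0]
    - [60, 0.024, 0, 0, 0, 0, 0]
    - [60, 0.024, 0, 0, 0, 0, 0]
    - [60, 0.024, -0.003, 0, 0, 0, 0]

```text
clock: 16.73
position: [0.6042, 0.036, 0.0032]
ee_rot: [-0.705, -0.06, 0.059, 0.705]
ft_force: [-1.0, 0.2, -1.1]
grip_width: 0.599
```

send_rows:
  motion:
    - [60, 0, -0.012, 0, 0, 0, 0]
    - [60, 0, -0.012, 0, 0, 0, 0]
    - [60, 0, -0.012, 0, 0, 0, 0]

```text
clock: 16.98
position: [0.6042, 0.0359, 0.0161]
ee_rot: [-0.705, -0.06, 0.059, 0.705]
ft_force: [0.9, 0.4, -0.6]
grip_width: 0.597
```

Run:
```python
from an2 import *
c,T,o=look("13")
m,ex=an2(c,T,-.013)
print("offset",(o["position"][:2]-m)@ex)
```

```text
clock 16.9833 pos [0.6042 0.0359 0.0161] F [ 0.92  0.41 -0.59] yaw 9.635353872196225 tilt [0.0012 0.0001]
blue fit s 0.0001 slope->relyaw -0.00 n 21 width 0.0122
marker s -0.0128 relyaw -0.66 zc 0.0275 rms 0.0006 t -0.0096 len 0.1382 world [0.6    0.0332] err to blue mm -12.88
offset 0.004600137419750193
```

send_rows:
  motion:
    - [60, -0.0115, 0, 0, 0, 0, 0]
    - [60, -0.0115, 0, 0, 0, 0, 0]
    - [60, -0.0115, 0.005, 0, 0, 0, 0]
    - [60, -0.0115, 0.01, 0, 0, 0, 0]
    - [60, -0.0115, 0.013, 0, 0, 0, 0]
    - [60, -0.0115, 0.0148, 0, 0, 0, 0]
    - [60, -0.0115, 0.0148, 0, 0, 0, 0]

```text
clock: 17.62
position: [0.5939, 0.0343, 0.0013]
ee_rot: [-0.704, -0.06, 0.059, 0.705]
ft_force: [1.1, 1.1, 6.9]
grip_width: 0.596
```

send_rows:
  motion:
    - [60, 0.003, 0, 0, 0, 0, 0]
    - [60, 0.007, 0, 0, 0, 0, 0]
    - [60, 0.011, 0, 0, 0, 0, 0]
    - [60, 0.015, 0, 0, 0, 0, 0]
    - [60, 0.019, 0, 0, 0, 0, 0]
    - [60, 0.022, 0, 0, 0, 0, 0]
    - [60, 0.0242, 0, 0, 0, 0, 0]
    - [60, 0.0242, 0, 0, 0, 0, 0]
    - [60, 0.0242, 0, 0, 0, 0, 0]
    - [60, 0.0242, -0.003, 0, 0, 0, 0]

```text
clock: 18.45
position: [0.6166, 0.0381, 0.0033]
ee_rot: [0.705, 0.059, -0.059, -0.705]
ft_force: [-0.1, -0.0, -0.2]
grip_width: 0.598
```

send_rows:
  motion:
    - [60, 0, -0.012, 0, 0, 0, 0]
    - [60, 0, -0.012, 0, 0, 0, 0]
    - [60, 0, -0.012, 0, 0, 0, 0]

```text
clock: 18.7
position: [0.6168, 0.038, 0.0164]
ee_rot: [-0.705, -0.06, 0.059, 0.705]
ft_force: [0.5, 0.2, -0.4]
grip_width: 0.601
```

Run:
```python
from an2 import *
c,T,o=look("14")
m,ex=an2(c,T,0)
print("offset",(o["position"][:2]-m)@ex)
```

```text
clock 18.7 pos [0.6168 0.038  0.0164] F [ 0.46  0.15 -0.44] yaw 9.636244390802863 tilt [0.0013 0.0002]
blue fit s 0.0001 slope->relyaw -0.10 n 21 width 0.0132
marker s -0.0001 relyaw -0.52 zc 0.0275 rms 0.0006 t -0.0097 len 0.1384 world [0.6126 0.0352] err to blue mm -0.15
offset 0.0046178328172461775
```

send_rows:
  motion:
    - [60, 0, -0.03, 0, 0, 0, 0]
    - [60, 0, -0.07, 0, 0, 0, 0]
    - [60, -0.01, -0.11, 0, 0, 0, 0]
    - [60, -0.04, -0.15, 0, 0, 0, 0]
    - [60, -0.08, -0.18, 0, 0, 0, 0]
    - [60, -0.12, -0.2, 0, 0, 0, 0]
    - [60, -0.16, -0.2, 0, 0, 0, 0]
    - [60, -0.18, -0.2, 0, 0, 0, 0]
    - [60, -0.18, -0.2, 0, 0, 0, 0]
    - [60, -0.18, -0.2, 0, 0, 0, 0]

```text
clock: 19.58
position: [0.4378, 0.0081, 0.2164]
ee_rot: [-0.703, -0.06, 0.059, 0.706]
ft_force: [1.3, 1.4, 0.3]
grip_width: 0.601
```

Run:
```python
from an2 import *
c,T,o=look("15")
m,ex=an2(c,T,0)
t=camera("top"); np.savez("top1.npz",**t); an2(t,np.linalg.inv(t["view"]),0,ref=np.array([.6101,.0448]),zlo=.033)
a=cv2.resize(t["pixels"][120:280,80:400,::-1],None,fx=2.4,fy=2.4,interpolation=cv2.INTER_CUBIC); cv2.imwrite("pics/t1.png",a)
t0=load("top0.npz")
d=np.abs(t0["pixels"].astype(int)-t["pixels"]).max(2); print([int((d[y0:y1,x0:x1]>40).sum()) for y0,y1,x0,x1 in((130,240,70,160),(165,200,160,200),(155,190,340,375))])
```

```text
clock 19.5833 pos [0.4378 0.0081 0.2164] F [1.28 1.43 0.32] yaw 9.674937292277653 tilt [0.0025 0.0033]
blue fit s -0.0004 slope->relyaw -0.09 n 2 width 0.0117
marker s 0.0001 relyaw -0.58 zc 0.0275 rms 0.0007 t -0.0096 len 0.1379 world [0.6127 0.0354] err to blue mm 0.56
marker s -0.0001 relyaw -0.13 zc 0.0273 rms 0.0013 t -0.0098 len 0.1384 world [0.6116 0.0351] err to blue mm -0.11
[0, 0, 0]
```

View pics/t1.png

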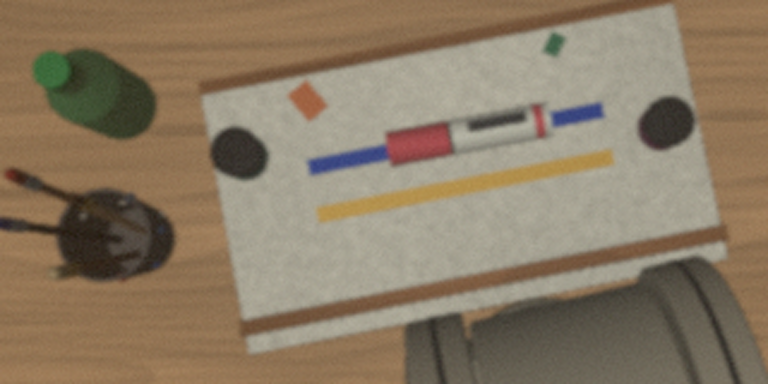

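View pics/w15.png

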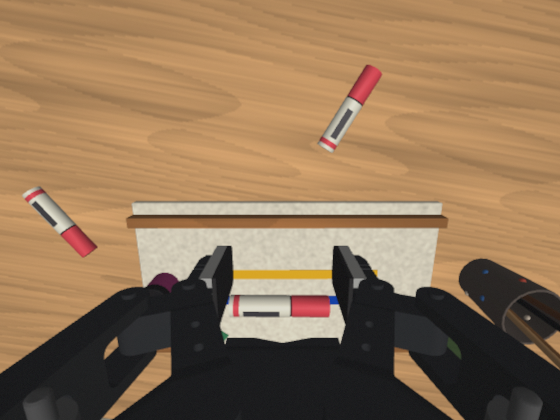

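The top view shows the marker, centred at crop pixel (467,133), lying on the blue tape with blue showing at both ends. The yellow tape at (465,186) is clear. The jars, bottle and cup have not changed. I hold still for a moment, then hand in.

send_rows:
  motion:
    - [60, 0, 0, 0, 0, 0, 0]
    - [60, 0, 0, 0, 0, 0, 0]
    - [60, 0, 0, 0, 0, 0, 0]
    - [60, 0, 0, 0, 0, 0, 0]

```text
clock: 20.02
position: [0.439, 0.0077, 0.2152]
ee_rot: [0.705, 0.059, -0.06, -0.704]
ft_force: [0.2, -0.8, 0.3]
grip_width: 0.6
```

Run:
```python
from an2 import *
c,T,o=look("16"); an2(c,T,0)
print(hand_in())
```

```text
clock 20.0167 pos [0.439  0.0077 0.2152] F [ 0.16 -0.82  0.28] yaw 9.626792320972845 tilt [-0.0011 -0.001 ]
blue fit s 0.0004 slope->relyaw 0.02 n 2 width 0.0116
marker s 0.0002 relyaw -0.55 zc 0.0275 rms 0.0007 t -0.0092 len 0.1383 world [0.6127 0.0358] err to blue mm -0.22
the job is handed in; nothing more can be done
None
```

The marker now lies on the blue tape, and I handed the job in at 20.0 s of the 72 s allowed. I rolled the large marker about 99 mm away from the bar, a little over one full turn. It took seven strokes with the fingertips on top, pressing about 5–12 N, and the marker was never lifted. I then let go and pulled the arm back.

**Centring:** the last checks put the marker within about 0.6 mm of the tape's centre line. The wrist camera gave 0.2–0.6 mm and the top camera 0.1 mm.

**Parallel to the tape:** the wrist camera shows the marker about 0.6° off parallel and the top camera about 0.1°, so the two disagree slightly. This angle was there from the start, and turning the tool during three of the strokes did not change it.

**Along the tape:** the marker's middle sits about 9–10 mm from the tape's middle lengthwise, because rolling does not move it in that direction.

**Other objects:** the top image showed no change at the jars, bottle or brush cup between start and finish.

**Fingertip position:** at 60% opening the fingertips sit about 45 mm behind the reported TCP, more than the interface text suggests. I found this from the wrist camera's depth and the side view, and set the pressing height by contact force instead.

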